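Tip a standing carton into the labelling bay and push it home

ROBOT

A 6-joint arm with a two-finger parallel gripper is mounted at the origin on a cart in front of the work surface, level with it; the furniture and walls round the work are solid. World frame = base frame: x ahead of the robot, y to its left, z up, the work surface at z = 0. Lengths are in m, angles in rad, forces in N, time in s.
With the tool pointing down it reaches from about 0.35 to 0.975 m from the base axis. Payload 4.9 kg.
Tool frame: the origin (TCP) lies between the finger pads; the fingertips stand 19 mm ahead of it and the grasp point (between the pads) is the TCP; z points along the fingers, y is the direction in which the jaws open and shut (so a half turn about z gives the same grasp; the last joint's range is limited). The gripper opens to 85 mm and grips with 20 to 120 N. Pads are 22 mm wide; open, the fingers measure 114 mm over their backs; the gripper's body (76 mm by 85 mm) begins 54 mm behind the grasp point. The pads swing forward as they close: fully open they stand 13 mm farther back than shut.
Start: joints at [1.163, 0.053, 1.613, -0, 1.476, -0.119], TCP at [0.178, 0.599, 0.221] pointing down, gripper open.
Joint ranges: [-3.01, 3.01], [-1.01, 2.22], [0.06, 2.58], [-1.02, 4.17], [0.09, 2.62], [-3.14, 3.14]. Speed limits (rad/s): [2.57, 2.57, 3.14, 3.14, 3.14, 3.14].

INTERFACE

Orientations are given as a unit quaternion [w, x, y, z].
In Python, from plant import state, grab_frame, calibration, job_done gives the robot as it stands. The module is installed in compiled form; this text tells all that it offers.
- The arm moves only by the tool servo_tool, never from a script. Its argument "deltas" is a list that holds one entry, the list of rows, each a list of 5 numbers: the finger opening in mm, from 0 to 85.4, then the shift along the world's x, y, z in mm, then the turn about the world's z in units of 6 degrees (1.0 is 6 degrees). A call has 1 to 5 rows; each row is the pose to reach, as a shift and turn from the pose commanded when the call began; what a row does not reach only later rows make up. A row lasts 1/8 s, in which the tool goes at most 62.5 mm and 10.7 degrees, less where a joint would pass 70% of its speed; a pose out of reach is approached as far as the arm can. A call with a gripper value outside its range is refused whole. The fingers move at their own pace and stop on an object; the grip force is fixed at half the most. Time passes only in rows, so rows that repeat a pose let the fingers close. It gives the time, the measured TCP pose, the force and the opening at its end, in the units of the state.
- state(): the state, without advancing time (a new reading comes with each control period).
- grab_frame(name): name is "scene" or "side" or "wrist"; returns the picture (400x640x3 uint8, red, green, blue); there is no depth.
- calibration(name): a dict with "intrinsics" (3x3 intrinsics, pixels), "k1" (the pictures are not rectified: a ray, as slopes to the right and down, at radius r is drawn at 1 + k1 r^2 times it, then the intrinsics apply), "world_from_camera" (4x4, takes a point from camera to world coordinates). Camera axes: x right, y down, z forward; pixel columns grow to the right and rows downward; lengths in m; the calibration is good to about 2 mm. A picture is of the moment at which its call begins: read the wrist's pose just before it. calibration takes no time and is no camera call; for the wrist camera it gives the pose at the moment of the call.
- job_done(): hands the job in, once; it reports no verdict.
The state is a dict: "time": time; "joint_pos": joint angles; "joint_vel": joint speeds; "joint_efforts": joint torques, N m; "tool_pos": TCP position; "tool_rot": TCP orientation; "contact_force": force on the tool from outside, world axes, zero at the start; "ft_torque": the same for the moment, N m; "gripper_width": opening from 0.0 (shut) to 1.0 (fully open).
Only numpy, scipy, OpenCV 4.12 (cv2) and the standard library are available. Lean on these libraries where they do the work, as an engineer would, in place of code of your own. Each camera call takes 0.05 s, during which the arm holds its last target.

TASK

Without gripping or lifting anything, tip the tall standing carton over towards the wooden stop with a push near its top, so that it falls flat on its broad side inside the taped rectangle. Once it lies still there, push it along with the fingertips until its end sits flush against the stop, flat and within the tape, ready for its label. Do not disturb the short carton or the other things on the table.

Things in the scene. Friction and masses are not known exactly. Their poses are not given: they have to be found in the camera images.
- carton: tall cardboard carton, 90 x 50 x 150 mm along its x, y, z, about 0.2 kg, standing on its small end at either end of the taped rectangle. Origin: centre of the end it stands on; z up. Its 50 mm thickness (y) lies along the rectangle's length within 0.1 rad, towards or away from the stop. It tips about its lower edge; past 20 degrees (some 50 mm of travel at the top) it falls by itself on its broad side
- carton_mid (a point): centre of the tall carton's volume, 75 mm from either end: 75 mm above the table when it stands, 25 mm when it lies on its broad side. Tipped over, the carton lies with its z towards the stop and its leading end 40 to 75 mm short of it
- zone: taped rectangle on the table (flat tan tape, no height), 170 mm along its x by 240 mm along its y, outside edges; origin at its centre on the table. The carton stands across the tape at one end of its y axis, the stop across the tape at the other
- stop: wooden stop block screwed to the table, 120 x 50 x 40 mm along its x, y, z, two bolt heads on top; origin at the centre of its underside. Its two 120 x 40 mm faces lie at y = +25 and -25 mm; the one that looks to the carton is the face to push home against. It does not move. A carton that meets it askew jams on one corner; two fingertips side by side square it up
- short_carton: bystander: short cardboard carton, 55 x 70 x 85 mm, standing behind the rectangle (away from the robot); origin at the centre of its underside
- wedge: bystander: small painted wooden game piece, 22 x 22 x 13 mm, on the robot's side of the rectangle; origin at the centre of its underside
- ball_pen: bystander: ball pen lying on the table at the front left, 145 mm along its y, 11 mm wide, 9 mm high; origin at the centre of its underside
- pencil: bystander: pencil lying at the front right edge, 112 mm along its y, 7 mm thick; origin at the centre of its underside
- tape_dispenser: bystander: desk tape dispenser at the front right, 52 x 177 x 98 mm along its x, y, z; origin at the centre of its underside
Things that resemble listed ones, but are neither listed nor needed, are in the scene too. Leave any pink look-alike of the carton alone.

How it is judged:
On the way, in this order (a step that is already met when the one before it is completed fails the run):
1. the tall carton lies flat and still on its broad side inside the taped rectangle, short of the stop (height (world z) of carton_mid between 0.021 and 0.029 m and angle between carton's own z axis and vertical between 1.5 and 1.64 rad and x of carton_mid in the frame of zone between -0.03 and 0.03 m and y of carton_mid in the frame of zone between -0.043 and 0.043 m and angle between the z axis of carton and the y axis of zone, either way round below 0.2 rad and linear speed of carton below 0.01 m/s and angular speed of carton below 0.1 rad/s), for 0.2 s.
2. its end is flush against the stop (height (world z) of carton_mid between 0.021 and 0.029 m and angle between carton's own z axis and vertical between 1.5 and 1.64 rad and x of carton_mid in the frame of zone between -0.03 and 0.03 m and y of carton_mid in the frame of zone between -0.043 and 0.043 m and angle between the z axis of carton and the y axis of zone, either way round below 0.2 rad and y of carton_mid in the frame of stop between -0.105 and 0.105 m and angle between the z axis of carton and the y axis of stop, either way round below 0.05 rad), for 0.2 s.
At the end, for the whole second after the job is handed in: The tall carton lies at rest on its broad side (centre 21 to 29 mm above the table), wholly inside the taped rectangle (centre within 30 mm of its middle sideways and 43 mm lengthways), its end within 5 mm of the stop's face and square to it within 0.05 rad (all of step 2 and linear speed of carton below 0.01 m/s and angular speed of carton below 0.1 rad/s); the robot touches nothing.
It fails at once if the tall carton is lifted off the table (height (world z) of carton_mid above 0.092 m or (angle between carton's own z axis and vertical above 1.45 rad and height (world z) of carton_mid above 0.045 m)).
It fails at once if the tall carton is pinched between the fingers (x of the grasp point in the frame of carton between -0.045 and 0.045 m and y of the grasp point in the frame of carton between -0.025 and 0.025 m and z of the grasp point in the frame of carton between 0 and 0.15 m and contact force between the fingers and carton above 12 N).
It fails at once if the short carton is pushed away or tipped (distance of short_carton from where it was at the start of the episode above 0.015 m or angle between short_carton's own z axis and vertical above 0.3 rad).
It fails at once if another thing on the table is pushed away (distance of any of wedge, ball_pen, pencil, tape_dispenser from where it was at the start of the episode above 0.015 m).
It also fails if it takes over 45 s, if anything falls off the work surface, if the arm or the gripper's body presses on something with over 40 N, if the wrist force passes 120 N, or if a joint passes its speed limit or range.

## Working session

There is one attempt and no reset: what is moved stays moved. The work goes in short steps, Python scripts to look and compute and a tool call to move; the robot and the scene stay as the last step left them, time stands still between calls to the robot, and variables do not carry over. Pictures are saved under pics/ and viewed, and the job is handed in when it is done.

Besides the shell and the picture viewer there is one more tool, called after ">>>" by a JSON object that holds its "op" and its "data". servo_tool: Moves the arm, as the interface text tells. Its arguments: {"type":"object","properties":{"deltas":{"type":"array","items":{"type":"array","items":{"type":"array","items":{"type":"number"}}}}},"required":["deltas"]}

```bash
mkdir -p pics
cat > h.py <<'E'
import numpy as np, cv2
from plant import state, grab_frame, calibration, job_done
def save(name,fn):
    c=calibration(name); im=grab_frame(name); cv2.imwrite('pics/'+fn,im[:,:,::-1]); np.save('pics/'+fn+'.npy',np.array(c['world_from_camera'])); return im
def ray(name,uv,T=None):
    c=calibration(name); K=np.array(c['intrinsics']); k=c['k1']; T=np.array(c['world_from_camera']) if T is None else T
    d=np.array([(uv[0]-K[0,2])/K[0,0],(uv[1]-K[1,2])/K[1,1]]); p=d.copy()
    for _ in range(30): p=d/(1+k*(p@p))
    return T[:3,3],T[:3,:3]@np.array([p[0],p[1],1])
def onz(name,uv,z=0,T=None):
    o,d=ray(name,uv,T); return o+d*(z-o[2])/d[2]
def proj(name,P,T=None):
    c=calibration(name); K=np.array(c['intrinsics']); k=c['k1']; T=np.array(c['world_from_camera']) if T is None else T
    q=T[:3,:3].T@(np.array(P)-T[:3,3]); s=q[:2]/q[2]; s=s*(1+k*(s@s)); return K[:2,:2]@s+K[:2,2]
E
python3 - <<'E'
from h import *
for n in ['scene','side','wrist']:
    save(n,n+'0.png'); print(n,np.round(calibration(n)['world_from_camera'],3).tolist())
s=state();print(s['time'],s['tool_pos'],s['tool_rot'],s['contact_force'])
E
```

```text
scene [[0.627, -0.582, 0.518, -0.18], [-0.779, -0.483, 0.4, -0.574], [0.017, -0.654, -0.756, 1.086], [0.0, 0.0, 0.0, 1.0]]
side [[0.999, -0.027, 0.027, 0.495], [-0.038, -0.576, 0.816, -1.039], [-0.007, -0.817, -0.577, 0.777], [0.0, 0.0, 0.0, 1.0]]
wrist [[0.285, 0.92, 0.27, 0.109], [0.958, -0.273, -0.082, 0.62], [-0.002, 0.282, -0.959, 0.373], [0.0, 0.0, 0.0, 1.0]]
0.15 [0.17778975 0.5986575  0.22043135] [-2.15633810e-04  1.43882191e-01  9.89594497e-01 -7.74186348e-04] [ 0.07077852  0.43071473 -0.55311781]
```

View pics/scene0.png

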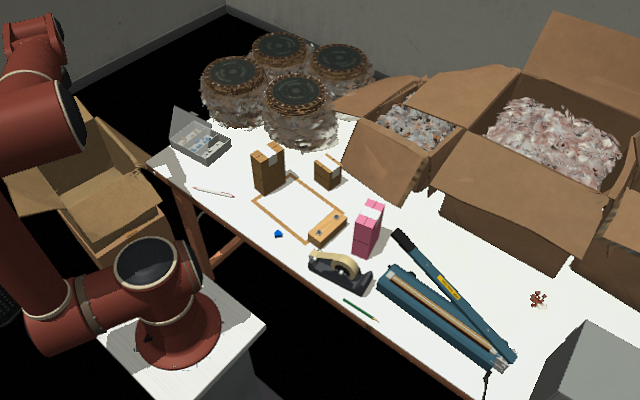

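View pics/side0.png

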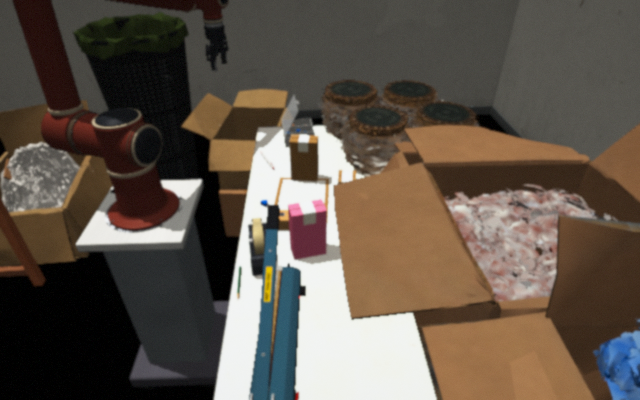

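View pics/wrist0.png

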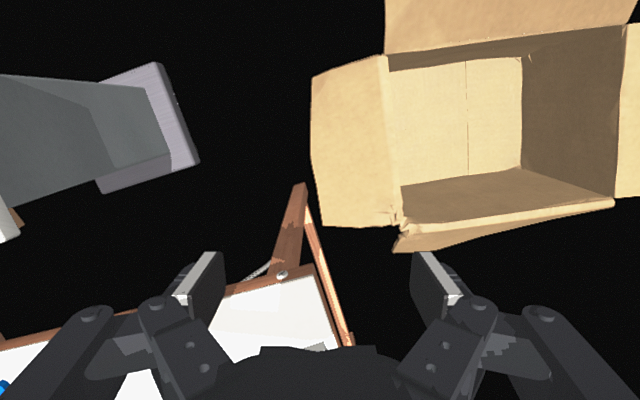

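The scene view shows the tall carton at about (268,168), the stop at (327,226), the short carton at (327,173), the wedge at (278,234) and the pink look-alike at (369,228). I'll enlarge the middle for finer pixel positions.

Run:
```python
from h import *
im=cv2.imread('pics/scene0.png')[125:275,170:390]
cv2.imwrite('pics/scene0c.png',cv2.resize(im,None,fx=3.6,fy=3.6,interpolation=cv2.INTER_CUBIC))
im=cv2.imread('pics/side0.png')[105:275,220:400]
cv2.imwrite('pics/side0c.png',cv2.resize(im,None,fx=3.5,fy=3.5,interpolation=cv2.INTER_CUBIC))
for p in [(253,203),(285,173),(328,203),(303,241)]: print(onz('scene',p).round(3))
for p in [(255,193),(268,193),(287,182)]: print(onz('scene',p).round(3))
```

```text
[0.415 0.143 0.   ]
[0.573 0.152 0.   ]
[ 0.562 -0.035  0.   ]
[ 0.404 -0.068  0.   ]
[0.448 0.167 0.   ]
[0.474 0.135 0.   ]
[0.548 0.121 0.   ]
```

View pics/scene0c.png

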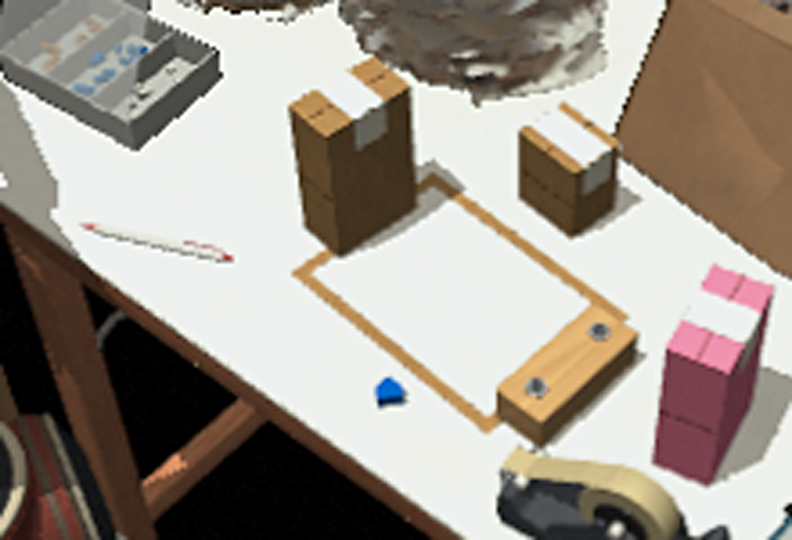

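View pics/side0c.png

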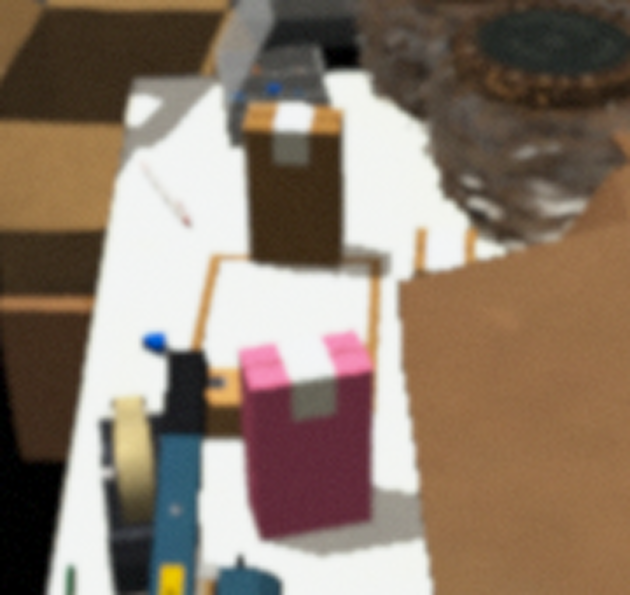

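```bash
cat > fit.py <<'E'
from h import *
from scipy.optimize import least_squares
S=lambda u,v:('scene',(170+u/3.6,125+v/3.6)); D=lambda u,v:('side',(220+u/3.5,105+v/3.5))
def fit(pts,x0):
    # pts: (cam,uv,local xyz)
    def f(p):
        c,s=np.cos(p[2]),np.sin(p[2])
        return np.concatenate([proj(k,[p[0]+c*l[0]-s*l[1],p[1]+s*l[0]+c*l[1],l[2]])-uv for (k,uv),l in pts])
    r=least_squares(f,x0,loss='soft_l1'); return r.x,r.fun.reshape(-1,2)
if __name__=='__main__':
    a,b=.085,.12
    zp=[(S(294,273),(-a,b,0)),(S(436,170),(a,b,0)),(S(488,433),(-a,-b,0)),(S(628,318),(a,-b,0)),(D(208,256),(-a,b,0))]
    z,r=fit(zp,[.5,.05,0]);print('zone',z.round(4),r.round(1).tolist())
    a,b,h=.045,.025,.15
    cp=[(S(290,108),(-a,b,h)),(S(331,138),(-a,-b,h)),(S(411,87),(a,-b,h)),(S(375,57),(a,b,h)),(S(306,240),(-a,b,0)),(S(342,256),(-a,-b,0)),(S(416,208),(a,-b,0)),
     (D(247,132),(-a,-b,h)),(D(342,134),(a,-b,h)),(D(252,261),(-a,-b,0)),(D(342,266),(a,-b,0))]
    z,r=fit(cp,[.5,.15,0]);print('carton',z.round(4),r.round(1).tolist())
    a,b,h=.06,.025,.04
    sp=[(S(498,392),(-a,b,h)),(S(542,420),(-a,-b,h)),(S(637,335),(a,-b,h)),(S(590,310),(a,b,h)),(S(542,447),(-a,-b,0))]
    z,r=fit(sp,[.5,-.06,0]);print('stop',z.round(4),r.round(1).tolist())
    print('short',onz(*S(571,237)),onz(*S(525,207)),onz(*S(615,215)))
    print('wedge',onz(*S(390,400)),'pen',onz(*S(83,226)),onz(*S(232,260)))
    for u,v in [(138,148),(222,75),(0,75)]: print('box',onz(*S(u,v)))
E
python3 fit.py
```

```text
zone [ 0.4911  0.027  -0.0936] [[-0.7, -0.2], [-0.2, 0.4], [0.0, 0.6], [1.0, -0.2], [0.4, -0.9]]
carton [ 0.5031  0.1494 -0.0917] [[0.0, -0.4], [-0.1, -0.1], [0.7, -1.2], [-0.7, -0.9], [0.1, -2.7], [0.6, 1.3], [1.1, -0.4], [-1.5, -0.8], [-0.4, -0.8], [-1.1, 1.5], [-0.3, 0.7]]
stop [ 0.4687 -0.1054 -0.0278] [[-1.2, -0.5], [0.2, 1.3], [0.6, -0.7], [0.3, -2.5], [-0.1, 2.0]]
short [ 0.60298189 -0.00535761  0.        ] [0.60496172 0.04825373 0.        ] [ 0.64855804 -0.0193158   0.        ]
wedge [ 0.37117036 -0.00150056  0.        ] pen [0.33869049 0.33355503 0.        ] [0.39479574 0.20387674 0.        ]
box [0.4350965  0.36841023 0.        ]
box [0.55303585 0.38002725 0.        ]
box [0.41705264 0.54461313 0.        ]
```

>>> {"op": "servo_tool", "data": {"deltas": [[[50,42,-44,10,-1.7],[50,84,-88,20,-3.4],[50,126,-132,30,-5.1],[50,168,-176,30,-6.8],[50,205,-215,30,-8.3]]]}}

```text
time: 0.78
tool_pos: [0.3841, 0.3824, 0.2514]
tool_rot: [0.0, 0.55, 0.835, 0.0]
contact_force: [1.3, 0.3, 0.3]
gripper_width: 0.582
```

>>> {"op": "servo_tool", "data": {"deltas": [[[50,42,-44,0,-1.7],[50,84,-88,0,-3.4],[50,126,-132,0,-4.8],[50,126,-132,0,-4.8]]]}}

```text
time: 1.27
tool_pos: [0.5109, 0.249, 0.2508]
tool_rot: [0.0, 0.74, 0.672, -0.001]
contact_force: [-0.2, 0.1, 0.4]
gripper_width: 0.586
```

Run:
```python
from h import *
save('wrist','wrist1.png')
s=state();print(s['time'],s['tool_pos'].round(4),s['tool_rot'].round(4),s['contact_force'],s['gripper_width'])
```

```text
1.325 [0.5096 0.2507 0.2508] [-4.000e-04  7.391e-01  6.736e-01 -5.000e-04] [ 0.11571894 -0.35357211 -1.04930483] 0.5833540455018552
```

View pics/wrist1.png

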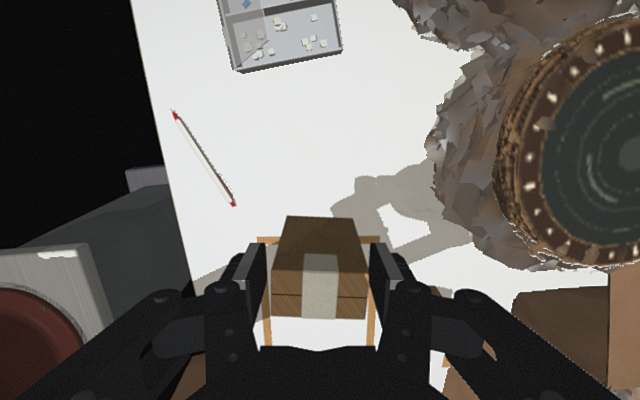

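Run:
```python
from h import *
T=np.load('pics/wrist1.png.npy')
im=cv2.imread('pics/wrist1.png')[195:355,225:405]
cv2.imwrite('pics/wrist1c.png',cv2.resize(im,None,fx=3.6,fy=3.6,interpolation=cv2.INTER_CUBIC))
def P(n,p,z): print(n,onz('wrist',p,z,T).round(4))
P('bl',(287,216),0);P('br',(353,219),0);P('tl',(258,237),0);P('tr',(379,237),0)
P('tbl',(275,269),.15);P('tbr',(363,271),.15);P('tfl',(272,316),.15);P('tfr',(367,318),.15)
```

```text
bl [0.4635 0.1828 0.    ]
br [ 0.5519  0.17   -0.    ]
tl [0.4199 0.1561 0.    ]
tr [0.586  0.1401 0.    ]
tbl [0.4668 0.1853 0.15  ]
tbr [0.545  0.1757 0.15  ]
tfl [0.4571 0.1361 0.15  ]
tfr [0.5463 0.1252 0.15  ]
```

View pics/wrist1c.png

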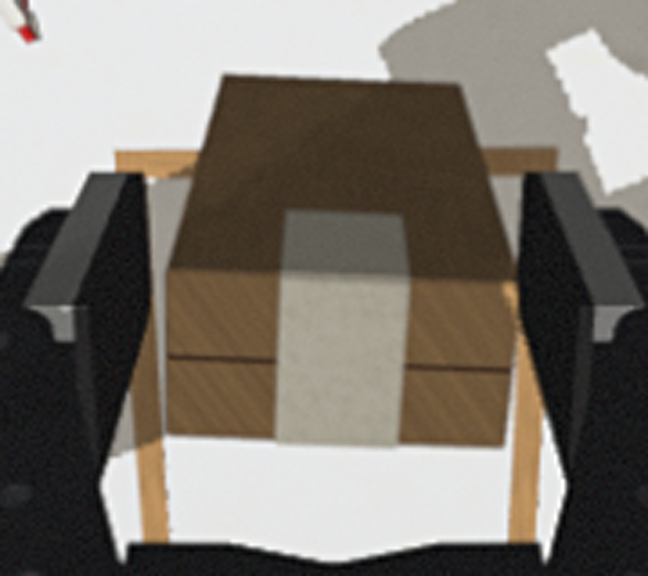

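>>> {"op": "servo_tool", "data": {"deltas": [[[50,2,0,-55,-0.3],[50,2,0,-110,-0.3],[50,2,-15,-110,-0.3],[50,1,-30,-110,-0.3],[50,0,-38,-110,-0.3]]]}}

```text
time: 1.95
tool_pos: [0.5107, 0.2137, 0.1449]
tool_rot: [0.001, 0.749, 0.663, 0.002]
contact_force: [0.7, -0.4, -0.4]
gripper_width: 0.587
```

>>> {"op": "servo_tool", "data": {"deltas": [[[50,0,0,0,0],[50,-1,-6,0,0],[50,-2,-12,0,0],[50,-2,-18,0,0],[50,-3,-24,0,0]]]}}

```text
time: 2.58
tool_pos: [0.5059, 0.1897, 0.1413]
tool_rot: [-0.0, 0.749, 0.663, -0.0]
contact_force: [0.6, -1.1, -0.9]
gripper_width: 0.583
```

Run:
```python
from h import *
im=save('scene','scene2.png')[125:275,170:390,::-1]
cv2.imwrite('pics/scene2c.png',cv2.resize(im,None,fx=3.6,fy=3.6,interpolation=cv2.INTER_CUBIC))
```

```text
(no output)
```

View pics/scene2c.png

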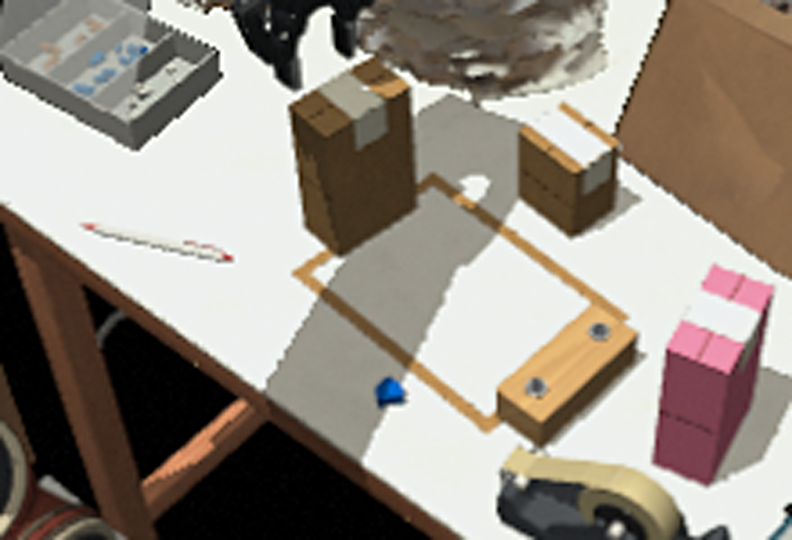

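The carton is still standing unmoved at (352,150), with the finger tips just behind it. I'll keep pushing in small steps.

>>> {"op": "servo_tool", "data": {"deltas": [[[50,-1,-6,0,0],[50,-1,-12,0,0],[50,-2,-18,0,0],[50,-3,-24,0,0],[50,-4,-30,0,0]]]}}

```text
time: 3.25
tool_pos: [0.5019, 0.1597, 0.1414]
tool_rot: [0.0, 0.749, 0.663, -0.0]
contact_force: [-0.1, 0.7, -0.1]
gripper_width: 0.584
```

Run:
```python
from h import *
im=save('scene','scene3.png')[125:275,170:390,::-1]
cv2.imwrite('pics/scene3c.png',cv2.resize(im,None,fx=3.6,fy=3.6,interpolation=cv2.INTER_CUBIC))
```

```text
(no output)
```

View pics/scene3c.png

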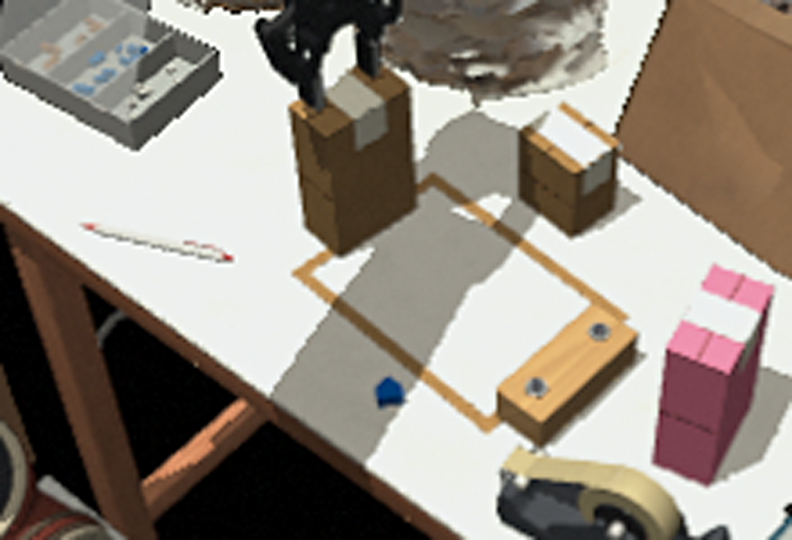

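Run:
```python
from h import *
s=state();p=s['tool_pos'];print(p,s['contact_force'])
from scipy.spatial.transform import Rotation as R
q=s['tool_rot'];r=R.from_quat([q[1],q[2],q[3],q[0]]).as_matrix();print(r.round(3))
for l in [-.03,.03]:
  for fx in (-.011,.011):
   for z in (.014,-.02):
    uv=proj('scene',p+r@[fx,l,z]);print(l,fx,z,((uv-[170,125])*3.6).round())
save('wrist','wrist3.png')
```

```text
[0.50185939 0.15916174 0.14139147] [ 0.54761295 -0.10205062 -0.31002126]
[[ 0.121  0.993 -0.   ]
 [ 0.993 -0.121 -0.   ]
 [-0.    -0.    -1.   ]]
-0.03 -0.011 0.014 [325. 135.]
-0.03 -0.011 -0.02 [321. 104.]
-0.03 0.011 0.014 [308. 121.]
-0.03 0.011 -0.02 [304.  91.]
0.03 -0.011 0.014 [381. 100.]
0.03 -0.011 -0.02 [378.  69.]
0.03 0.011 0.014 [363.  87.]
0.03 0.011 -0.02 [361.  56.]
```

View pics/wrist3.png

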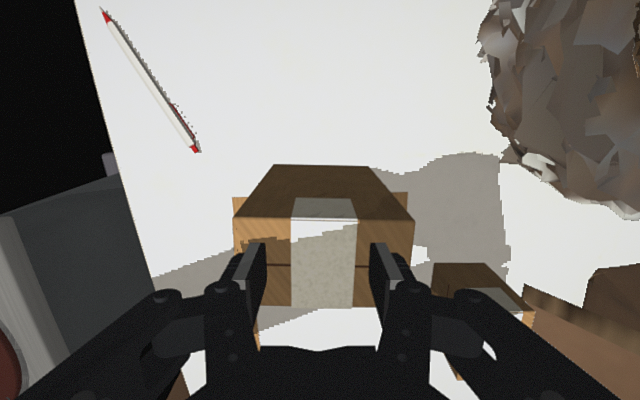

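>>> {"op": "servo_tool", "data": {"deltas": [[[50,2,20,0,0],[50,4,40,0,0],[50,6,55,0,0],[50,6,55,0,0]]]}}

```text
time: 3.85
tool_pos: [0.5079, 0.2166, 0.1413]
tool_rot: [-0.0, 0.748, 0.664, -0.0]
contact_force: [-0.1, 1.2, -0.5]
gripper_width: 0.583
```

Run:
```python
from h import *
im=save('scene','scene4.png')[85:235,190:330,::-1]
im2=save('side','side4.png')[85:235,220:360,::-1]
cv2.imwrite('pics/c4.png',np.hstack([cv2.resize(i,(400,430),interpolation=cv2.INTER_CUBIC) for i in (im,im2)]))
from scipy.spatial.transform import Rotation as R
s=state();p=s['tool_pos'];print(p)
q=s['tool_rot'];r=R.from_quat([q[1],q[2],q[3],q[0]]).as_matrix()
for l in [-.03,.03]:
   for z in (.019,.014,0):
    print(l,z,((proj('scene',p+r@[0,l,z])-[190,85])*400/140).round(),((proj('side',p+r@[0,l,z])-[220,85])*400/140+[400,0]).round())
```

```text
[0.50785172 0.21542151 0.14120162]
-0.03 0.019 [160. 192.] [618. 147.]
-0.03 0.014 [159. 189.] [618. 143.]
-0.03 0 [158. 179.] [617. 132.]
0.03 0.019 [204. 166.] [668. 148.]
0.03 0.014 [203. 162.] [668. 145.]
0.03 0 [202. 152.] [668. 134.]
```

View pics/c4.png

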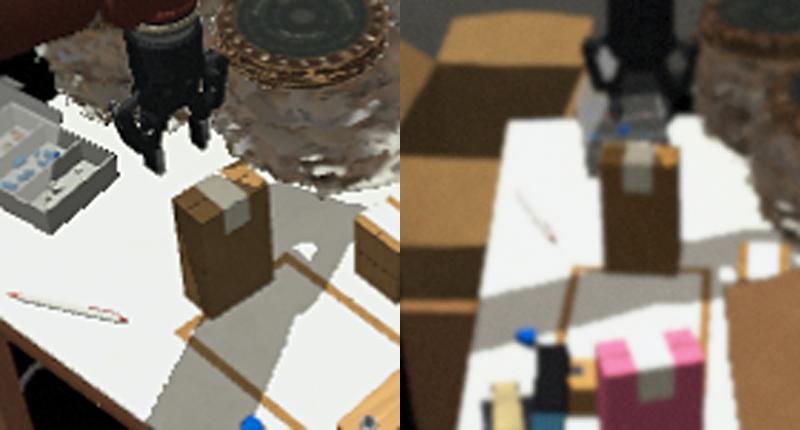

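The tips at (160,172) in the left half sit about 10 mm higher than predicted. They passed over the carton without contact, so I'll go lower.

>>> {"op": "servo_tool", "data": {"deltas": [[[50,0,0,-24,0],[50,-1,-14,-24,0],[50,-2,-22,-24,0],[50,-3,-28,-24,0],[50,-3,-34,-24,0]]]}}

```text
time: 4.58
tool_pos: [0.5055, 0.1807, 0.1184]
tool_rot: [0.0, 0.749, 0.663, 0.001]
contact_force: [-0.7, 0.7, 1.1]
gripper_width: 0.584
```

>>> {"op": "servo_tool", "data": {"deltas": [[[50,-1,-6,0,0],[50,-1,-12,0,0],[50,-2,-18,0,0],[50,-3,-24,0,0],[50,-3,-24,0,0]]]}}

```text
time: 5.2
tool_pos: [0.5018, 0.1567, 0.1172]
tool_rot: [-0.0, 0.749, 0.663, -0.0]
contact_force: [0.1, 0.2, 0.3]
gripper_width: 0.584
```

Run:
```python
from h import *
im=save('scene','scene5.png')[85:235,190:330,::-1]
im2=save('side','side5.png')[85:235,220:360,::-1]
cv2.imwrite('pics/c5.png',np.hstack([cv2.resize(i,(400,430),interpolation=cv2.INTER_CUBIC) for i in (im,im2)]))
```

```text
(no output)
```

View pics/c5.png

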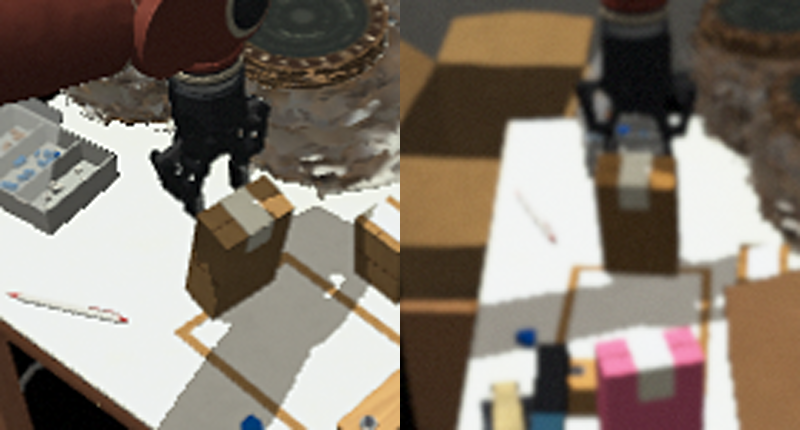

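The carton is leaning about 12° towards the stop and is now held up by the fingertips. I'll continue.

>>> {"op": "servo_tool", "data": {"deltas": [[[50,-1,-6,0,0],[50,-1,-12,0,0],[50,-2,-18,0,0],[50,-2,-22,0,0],[50,-3,-26,0,0]]]}}

```text
time: 5.92
tool_pos: [0.499, 0.1308, 0.1174]
tool_rot: [-0.0, 0.749, 0.663, 0.0]
contact_force: [-0.1, -1.0, -0.4]
gripper_width: 0.585
```

>>> {"op": "servo_tool", "data": {"deltas": [[[50,0,0,0,0],[50,0,0,0,0],[50,0,0,0,0]]]}}

```text
time: 6.3
tool_pos: [0.499, 0.1312, 0.1174]
tool_rot: [-0.0, 0.749, 0.663, 0.0]
contact_force: [-0.1, -1.3, -0.3]
gripper_width: 0.589
```

Run:
```python
from h import *
im=save('scene','scene6.png')[105:255,210:350,::-1]
im2=save('side','side6.png')[105:255,220:360,::-1]
cv2.imwrite('pics/c6.png',np.hstack([cv2.resize(i,(400,430),interpolation=cv2.INTER_CUBIC) for i in (im,im2)]))
```

```text
(no output)
```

View pics/c6.png

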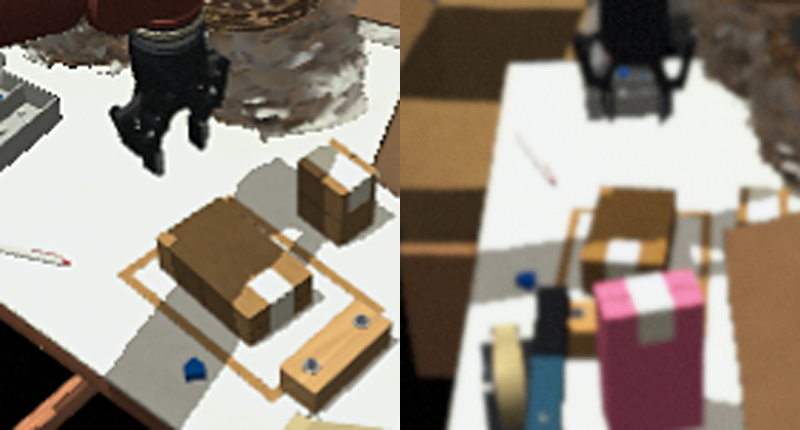

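The carton now lies flat inside the tape with its leading end short of the stop. I'll move back and up to measure carton and stop.

>>> {"op": "servo_tool", "data": {"deltas": [[[50,3,20,50,0],[50,6,40,100,0],[50,8,60,150,0],[50,9,70,180,0],[50,9,70,180,0]]]}}

```text
time: 7.02
tool_pos: [0.5093, 0.2021, 0.3009]
tool_rot: [0.001, 0.748, 0.663, 0.003]
contact_force: [-0.1, 0.2, -1.3]
gripper_width: 0.587
```

Run:
```python
from h import *
im=save('scene','scene7.png')[135:260,220:360,::-1]
cv2.imwrite('pics/s7.png',cv2.resize(im,None,fx=4.8,fy=4.8,interpolation=cv2.INTER_CUBIC)[:600])
save('wrist','wrist7.png')
```

```text
(no output)
```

View pics/s7.png

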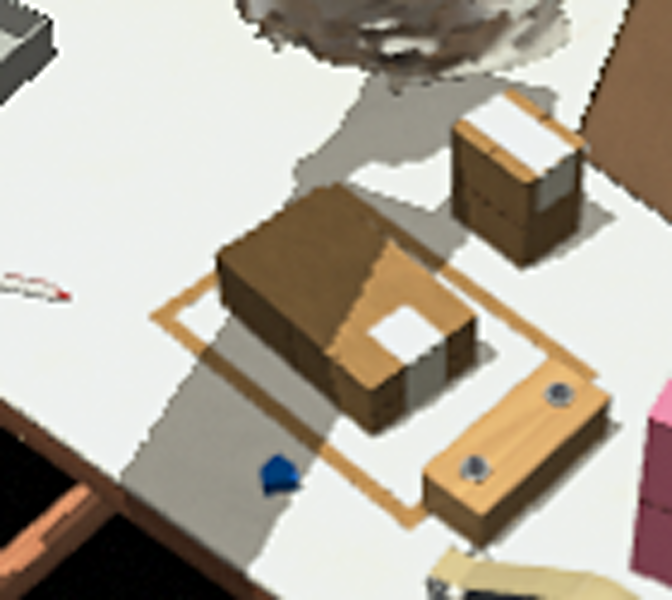

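View pics/wrist7.png

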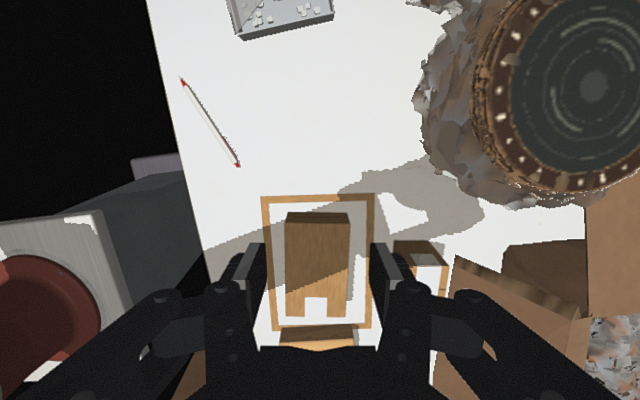

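Run:
```python
from h import *
im=cv2.imread('pics/wrist7.png')[185:355,245:395]
cv2.imwrite('pics/w7.png',cv2.resize(im,None,fx=3.5,fy=3.5,interpolation=cv2.INTER_CUBIC))
```

```text
(no output)
```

View pics/w7.png

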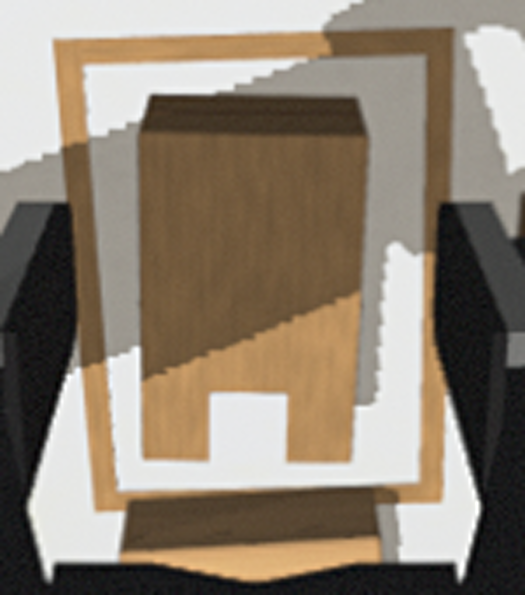

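Run:
```python
from h import *
from fit import fit
T=np.load('pics/wrist7.png.npy')
W=lambda u,v,z:onz('wrist',(245+u/3.5,185+v/3.5),z,T)
S=lambda u,v:('scene',(220+u/4.8,135+v/4.8))
def seg(n,a,b): 
    d=b-a; print(n,a.round(4),b.round(4),'len',np.linalg.norm(d).round(4),'ang',np.arctan2(d[1],d[0]).round(3))
seg('zone back',W(53,40,0),W(455,28,0)); seg('zone L',W(96,511,0),W(53,40,0)); seg('zone R',W(442,501,0),W(455,28,0))
seg('zone front in',W(118,492,0),W(420,482,0))
seg('cart rear top',W(140,132,.05),W(368,135,.05)); seg('cart rear bot',W(148,94,0),W(358,97,0))
seg('cart front top',W(143,460,.05),W(351,463,.05)); seg('L',W(143,460,.05),W(140,132,.05)); seg('R',W(351,463,.05),W(368,135,.05))
seg('stop top back',W(121,550,.04),W(381,536,.04)); seg('stop bot',W(127,500,0),W(372,489,0))
seg('scene stop', onz(*S(425,470),.04), onz(*S(553,358),.04)); 
seg('scene stop2', onz(*S(484,517),.04), onz(*S(610,397),.04)); 
a,b,h=.045,.075,.05
c,r=fit([(S(218,257),(-a,b,h)),(S(340,184),(a,b,h)),(S(372,390),(-a,-b,h)),(S(476,319),(a,-b,h)),(S(372,433),(-a,-b,0)),(S(222,305),(-a,b,0))],[.49,.05,-.1]);print(c.round(4),r.round(1).tolist())
```

```text
zone back [0.4184 0.1559 0.    ] [0.5876 0.1405 0.    ] len 0.17 ang -0.091
zone L [ 0.3974 -0.0824  0.    ] [0.4184 0.1559 0.    ] len 0.2392 ang 1.483
zone R [ 0.5656 -0.0974  0.    ] [0.5876 0.1405 0.    ] len 0.2389 ang 1.479
zone front in [ 0.4099 -0.0726  0.    ] [ 0.5558 -0.0849  0.    ] len 0.1464 ang -0.084
cart rear top [0.4563 0.1284 0.05  ] [0.5434 0.1165 0.05  ] len 0.0879 ang -0.136
cart rear bot [0.4548 0.1272 0.    ] [0.544  0.1149 0.    ] len 0.0901 ang -0.137
cart front top [ 0.4349 -0.0193  0.05  ] [ 0.5228 -0.0317  0.05  ] len 0.0888 ang -0.14
L [ 0.4349 -0.0193  0.05  ] [0.4563 0.1284 0.05  ] len 0.1493 ang 1.427
R [ 0.5228 -0.0317  0.05  ] [0.5434 0.1165 0.05  ] len 0.1496 ang 1.433
stop top back [ 0.4157 -0.0733  0.04  ] [ 0.5328 -0.08    0.04  ] len 0.1173 ang -0.057
stop bot [ 0.4135 -0.0778  0.    ] [ 0.5323 -0.086   0.    ] len 0.1191 ang -0.069
scene stop [ 0.4132 -0.0806  0.04  ] [ 0.5285 -0.0867  0.04  ] len 0.1154 ang -0.053
scene stop2 [ 0.409  -0.1283  0.04  ] [ 0.5263 -0.1318  0.04  ] len 0.1173 ang -0.03
[ 0.4879  0.043  -0.1663] [[0.0, -1.2], [-2.3, -0.0], [-0.3, 0.5], [1.5, -0.3], [0.0, 2.1], [0.3, -0.4]]
```

Measured: the carton centre is at (0.489, 0.048) with yaw -0.138, the stop's yaw is about -0.06, and the gap is about 50 mm. I'll square the tool to the stop and come down behind the carton.

>>> {"op": "servo_tool", "data": {"deltas": [[[56,-3,0,-50,0.3],[56,-6,-10,-100,0.6],[56,-8,-20,-150,0.6],[56,-10,-30,-200,0.6],[56,-10,-32,-235,0.6]]]}}

```text
time: 7.75
tool_pos: [0.4943, 0.1674, 0.0571]
tool_rot: [-0.002, 0.728, 0.686, -0.003]
contact_force: [-0.4, 0.3, -0.4]
gripper_width: 0.65
```

>>> {"op": "servo_tool", "data": {"deltas": [[[56,0,0,0,0],[56,0,0,-20,0],[56,0,0,-33,0],[56,0,0,-33,0]]]}}

```text
time: 8.25
tool_pos: [0.4974, 0.169, 0.0289]
tool_rot: [-0.0, 0.727, 0.686, -0.001]
contact_force: [0.5, 1.3, 0.2]
gripper_width: 0.655
```

Run:
```python
from h import *
im=save('scene','scene8.png')[135:260,220:360,::-1]
cv2.imwrite('pics/s8.png',cv2.resize(im,None,fx=4.8,fy=4.8,interpolation=cv2.INTER_CUBIC))
s=state();print(s['tool_pos'],s['contact_force'])
save('wrist','wrist8.png')
```

```text
[0.49805944 0.16912813 0.02971165] [ 0.32397249 -0.5502131  -0.60159804]
```

View pics/s8.png

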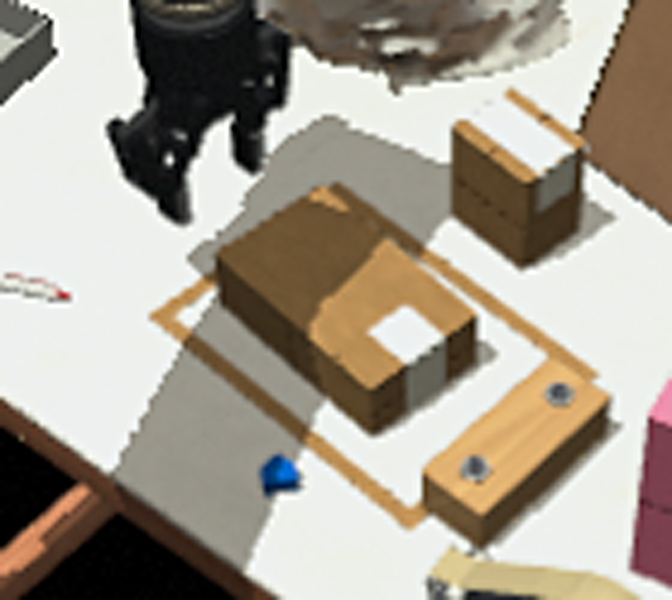

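View pics/wrist8.png

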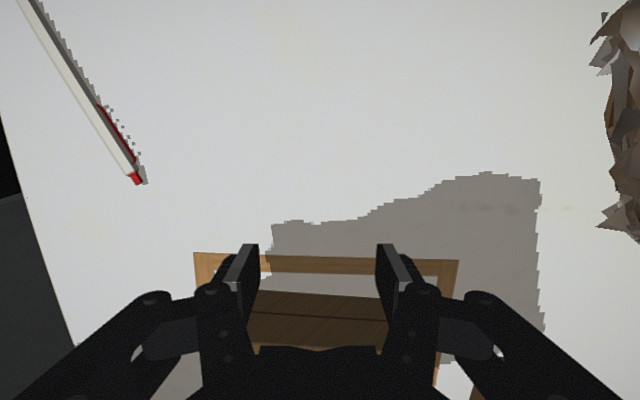

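Run:
```python
from h import *
from scipy.spatial.transform import Rotation as R
s=state();p=s['tool_pos'];q=s['tool_rot'];r=R.from_quat([q[1],q[2],q[3],q[0]]).as_matrix()
print(r[:,1])
for l in (-.035,.035):
  for z in (.019,.01,0,-.01,-.02): print(l,z,((proj('scene',p+r@[0,l,z])-[220,135])*4.8).round())
for uv in ((180,222),(247,172)):
  for z in (.01,.02,.03,.04): print(uv,z,onz('scene',(220+uv[0]/4.8,135+uv[1]/4.8),z).round(3))
```

```text
[ 9.98299007e-01 -5.82939748e-02  9.51460990e-04]
-0.035 0.019 [178. 250.]
-0.035 0.01 [177. 241.]
-0.035 0 [175. 231.]
-0.035 -0.01 [174. 220.]
-0.035 -0.02 [173. 210.]
0.035 0.019 [255. 194.]
0.035 0.01 [254. 184.]
0.035 0 [253. 174.]
0.035 -0.01 [252. 163.]
0.035 -0.02 [251. 153.]
(180, 222) 0.01 [0.483 0.189 0.01 ]
(180, 222) 0.02 [0.477 0.182 0.02 ]
(180, 222) 0.03 [0.471 0.174 0.03 ]
(180, 222) 0.04 [0.465 0.167 0.04 ]
(247, 172) 0.01 [0.546 0.186 0.01 ]
(247, 172) 0.02 [0.539 0.179 0.02 ]
(247, 172) 0.03 [0.532 0.172 0.03 ]
(247, 172) 0.04 [0.525 0.165 0.04 ]
```

>>> {"op": "servo_tool", "data": {"deltas": [[[56,0,0,-6,0],[56,0,-8,-11,0],[56,-1,-16,-11,0],[56,-1,-22,-11,0],[56,-2,-28,-11,0]]]}}

```text
time: 8.98
tool_pos: [0.4962, 0.1405, 0.0186]
tool_rot: [0.0, 0.728, 0.686, 0.0]
contact_force: [-0.1, 0.2, -0.7]
gripper_width: 0.656
```

>>> {"op": "servo_tool", "data": {"deltas": [[[56,0,-4,0,0],[56,0,-8,0,0],[56,-1,-12,0,0],[56,-1,-16,0,0],[56,-1,-20,0,0]]]}}

```text
time: 9.6
tool_pos: [0.495, 0.121, 0.0185]
tool_rot: [-0.0, 0.727, 0.686, 0.0]
contact_force: [-0.3, 2.6, 0.9]
gripper_width: 0.656
```

Run:
```python
from h import *
im=save('scene','scene9.png')[135:260,220:360,::-1]
cv2.imwrite('pics/s9.png',cv2.resize(im,None,fx=4.8,fy=4.8,interpolation=cv2.INTER_CUBIC))
s=state();print(s['tool_pos'],s['contact_force'])
```

```text
[0.49507075 0.12057708 0.01848723] [-0.80119616  0.41399463  1.31962517]
```

View pics/s9.png

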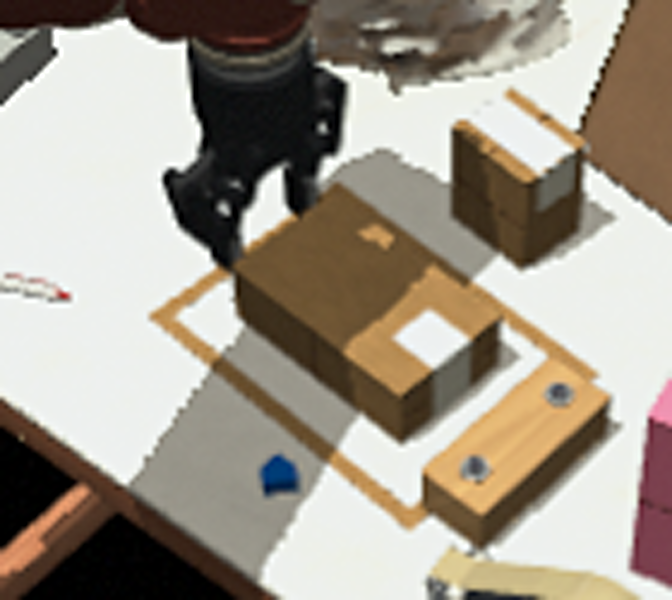

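The carton is being pushed and is squaring up (front edge now near (405,440)-(500,320)). I'll continue, slowing down near the stop.

>>> {"op": "servo_tool", "data": {"deltas": [[[56,0,-6,0,0],[56,-1,-12,0,0],[56,-1,-18,0,0],[56,-2,-24,0,0],[56,-2,-30,0,0]]]}}

```text
time: 10.28
tool_pos: [0.493, 0.0907, 0.0185]
tool_rot: [-0.0, 0.727, 0.686, 0.0]
contact_force: [0.1, 1.6, 0.6]
gripper_width: 0.655
```

Run:
```python
from h import *
im=save('scene','scene10.png')[135:260,220:360,::-1]
cv2.imwrite('pics/s10.png',cv2.resize(im,None,fx=4.8,fy=4.8,interpolation=cv2.INTER_CUBIC))
s=state();print(s['tool_pos'],s['contact_force'])
```

```text
[0.49297928 0.09008114 0.01841105] [ 1.03246811 -0.67857487 -0.64586401]
```

View pics/s10.png

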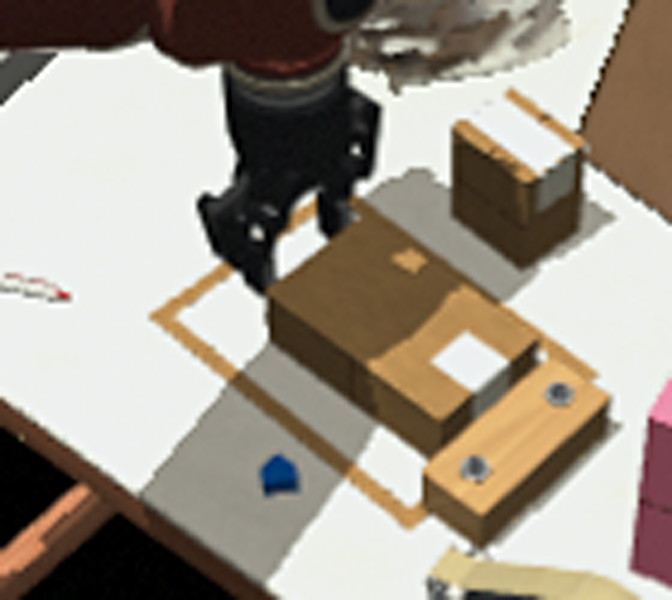

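The front end is nearly parallel to the stop, with a small gap at (455,430). I'll go in 2–3 mm steps and watch the force.

>>> {"op": "servo_tool", "data": {"deltas": [[[56,0,-3,0,0],[56,0,-5,0,0],[56,0,-7,0,0],[56,0,-9,0,0],[56,0,-9,0,0]]]}}

```text
time: 10.95
tool_pos: [0.4929, 0.083, 0.0184]
tool_rot: [-0.001, 0.727, 0.686, 0.001]
contact_force: [-1.0, 5.4, 1.5]
gripper_width: 0.655
```

Run:
```python
from h import *
im=save('scene','scene11.png')[135:260,220:360,::-1]
cv2.imwrite('pics/s11.png',cv2.resize(im,None,fx=4.8,fy=4.8,interpolation=cv2.INTER_CUBIC))
s=state();print(s['tool_pos'],s['contact_force'])
```

```text
[0.4929261  0.08300315 0.01842897] [-0.23251395  5.75451608  1.59384147]
```

View pics/s11.png

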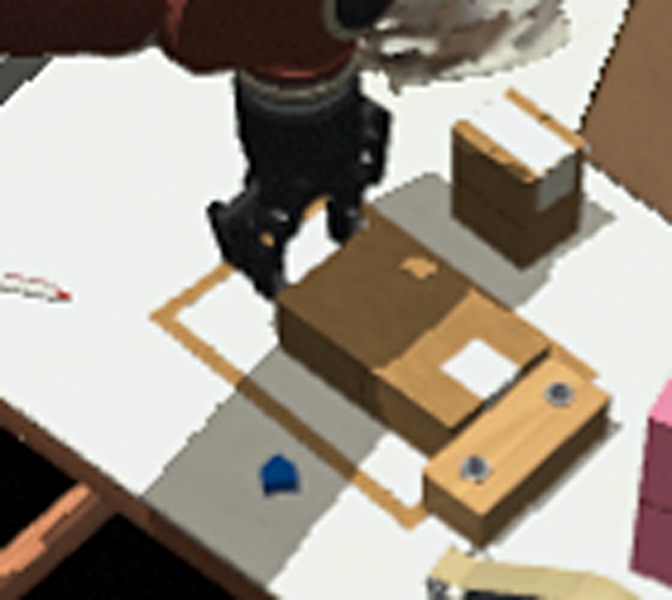

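A force of 5.5 N builds up and the TCP lags its target, so the end is against the stop. I'll press slightly more to seat it square.

>>> {"op": "servo_tool", "data": {"deltas": [[[56,0,-2,0,0],[56,0,-4,0,0],[56,0,-4,0,0],[56,0,-4,0,0]]]}}

```text
time: 11.5
tool_pos: [0.4925, 0.0829, 0.0185]
tool_rot: [-0.004, 0.727, 0.686, 0.003]
contact_force: [-1.9, 20.8, 2.6]
gripper_width: 0.65
```

Seated: 21 N with no further travel. I'll back off straight along +y, rise, and inspect.

>>> {"op": "servo_tool", "data": {"deltas": [[[56,0,3,0,0],[56,0,8,0,0],[56,2,25,0,0],[56,4,50,0,0],[56,6,75,30,0]]]}}

```text
time: 12.12
tool_pos: [0.4966, 0.1537, 0.0459]
tool_rot: [-0.002, 0.728, 0.686, -0.003]
contact_force: [1.4, -0.3, -0.0]
gripper_width: 0.658
```

>>> {"op": "servo_tool", "data": {"deltas": [[[56,1,10,60,0],[56,1,15,120,0],[56,1,15,180,0],[56,1,10,230,0],[56,1,0,250,0]]]}}

```text
time: 12.75
tool_pos: [0.5012, 0.1536, 0.3025]
tool_rot: [0.002, 0.727, 0.686, 0.002]
contact_force: [0.2, -0.1, -0.0]
gripper_width: 0.654
```

>>> {"op": "servo_tool", "data": {"deltas": [[[56,0,-15,0,0],[56,0,-15,0,0],[56,0,-15,0,0]]]}}

```text
time: 13.12
tool_pos: [0.4991, 0.1377, 0.2955]
tool_rot: [-0.001, 0.728, 0.686, -0.002]
contact_force: [-0.1, 0.2, -1.0]
gripper_width: 0.656
```

Run:
```python
from h import *
im=save('scene','scene12.png')[135:260,220:360,::-1]
cv2.imwrite('pics/s12.png',cv2.resize(im,None,fx=4.8,fy=4.8,interpolation=cv2.INTER_CUBIC))
im=save('wrist','wrist12.png')[185:355,245:395,::-1]
cv2.imwrite('pics/w12.png',cv2.resize(im,None,fx=3.5,fy=3.5,interpolation=cv2.INTER_CUBIC))
```

```text
(no output)
```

View pics/s12.png

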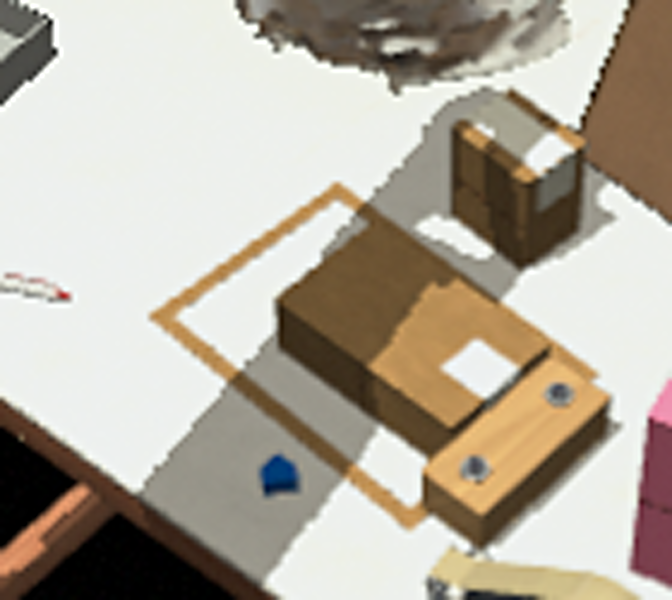

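View pics/w12.png

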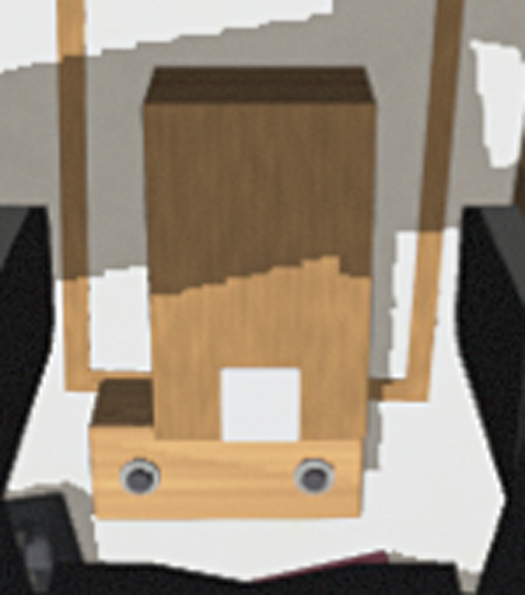

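Run:
```python
from h import *
T=np.load('pics/wrist12.png.npy')
W=lambda u,v,z:onz('wrist',(245+u/3.5,185+v/3.5),z,T)
def seg(n,a,b): 
    d=b-a; print(n,a.round(4),b.round(4),'len',np.linalg.norm(d).round(4),'ang',np.arctan2(d[1],d[0]).round(3))
seg('rear top',W(144,103,.05),W(376,103,.05));seg('rear bot',W(154,67,0),W(365,67,0));seg('front top',W(153,439,.05),W(365,440,.05))
seg('L',W(153,439,.05),W(144,103,.05));seg('R',W(365,440,.05),W(376,103,.05))
seg('stop front',W(97,518,.04),W(361,516,.04));seg('stop L',W(97,518,.04),W(90,426,.04))
q=[W(144,103,.05),W(376,103,.05),W(153,439,.05),W(365,440,.05)];c=np.mean(q,0)
d=c-[.4925,.029,0];a=-.09;print(c,'zone xy',np.cos(a)*d[0]+np.sin(a)*d[1],-np.sin(a)*d[0]+np.cos(a)*d[1])
# zone corners
seg('zone front',W(66,390,0),W(428,401,0))
```

```text
rear top [0.4531 0.0741 0.05  ] [0.5412 0.0689 0.05  ] len 0.0882 ang -0.058
rear bot [0.4524 0.0728 0.    ] [0.5417 0.0677 0.    ] len 0.0894 ang -0.058
front top [ 0.4436 -0.0755  0.05  ] [ 0.5328 -0.0811  0.05  ] len 0.0893 ang -0.063
L [ 0.4436 -0.0755  0.05  ] [0.4531 0.0741 0.05  ] len 0.1499 ang 1.507
R [ 0.5328 -0.0811  0.05  ] [0.5412 0.0689 0.05  ] len 0.1503 ang 1.515
stop front [ 0.4135 -0.1228  0.04  ] [ 0.5307 -0.1282  0.04  ] len 0.1172 ang -0.046
stop L [ 0.4135 -0.1228  0.04  ] [ 0.4155 -0.0747  0.04  ] len 0.0481 ang 1.529
[ 0.49268517 -0.00341368  0.05      ] zone xy 0.0030977102911057975 -0.03226584704882103
zone front [ 0.3977 -0.0824 -0.    ] [ 0.5665 -0.098   0.    ] len 0.1694 ang -0.092
```

Run:
```python
from h import *
print(state()['time'],state()['contact_force']); print(job_done())
```

```text
13.225 [-0.81315519 -0.28298571 -0.18081066]
the job is handed in; nothing more can be done
None
```

I tipped the tall carton with a push near its top, and it fell flat on its broad side inside the tape. I then pushed it home with two fingertips set square to the stop. It seated at 21 N with no further travel, and I backed off clear and handed in at 13.2 s; no verdict was given.

**Last checks (wrist and scene views):**
- **Position:** the carton lies flat, with its centre at about x = +3 mm and y = -32 mm in the rectangle's frame. The limits are 30 and 43 mm.
- **Against the stop:** its end is against the stop's face, with yaw about -0.06 rad against the stop's -0.05 to -0.06. The limit on the difference is 0.05 rad.
- **Bystanders:** the short carton, the wedge and the pen show no visible shift. The tape dispenser was only partly in view and the pencil was not in the last pictures, but the arm never went near either.

**Disagreements on the way:**
- **Fingertip height:** with the fingers part open, the tips stood about 10 mm farther back than the TCP, not ahead of it. My first tipping pass went just over the carton's top without touching it, so I lowered the tool by 24 mm and repeated it.
- **Stop position:** the scene and wrist views differed by about 6 mm on where the stop's face is, so I took the final seating from the contact force.

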